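Fetch the hand fork from behind the pot, sprayer and tin

TASK

On the low tool stand the hand fork lies behind the flowerpot, the hand sprayer and the tin. First clear all three to the concrete slab at the side, standing upright, before you move the fork; then lay the fork flat and lengthwise in the empty steel tray and let go of it. Only then put the three back upright where they came from, each in the middle of its own base: the pot in the round saucer, the sprayer on the square tile, the tin on the oblong wooden offcut.

Things in the scene. Friction and masses are not known exactly. Their poses are not given: they have to be found in the camera images.
- pot: Red plastic flowerpot, open top, 95 mm high, foot 48 mm across, tapering out to 60 mm; a straight rim band 66 mm across covers the top 25 mm (wall 3 mm). About 80 g. Origin: centre of its underside; z up. Stands in the saucer at the start.
- sprayer: Green hand sprayer, 172 mm high, 0.22 kg. Bottle 58 mm across up to 88 mm, then a neck; collar 32 mm across at 124-138 mm; on top a flat-sided head 24 mm thick (along y), x -39 to +31 mm, 138 to 172 mm high: grip it across the 24 mm. Nozzle (to x -51 mm) and black lever trigger point to its -x. Origin: centre of its underside, z up. At first on the tile, nozzle to the robot within 0.5 rad.
- tin: Plain closed aluminium tin, a straight cylinder 62 mm across and 100 mm high, about 0.2 kg. Origin: centre of its underside; z up. Stands on the offcut at the start.
- fork: Hand fork lying flat, 240 mm long, 0.15 kg. Along x: wooden handle 26 mm thick from -120 to -5 mm (axis 13 mm above origin), steel neck, three tines to +120 mm, 60 mm wide. Origin: mid-length, on the underside. Grip the handle at x -30 mm. At first on the stand (6 mm above the table), tines to the left, axis 75 mm behind the line of base centres; a 38 mm high rail runs 45 mm behind its axis.
- saucer: Round terracotta saucer, home of the pot: 84 mm across, rim 9 mm high, flat inside for 66 mm; inner floor 4 mm above its origin (centre of underside). Fixed on the tool stand, a dark board 370 mm wide, 6 mm thick; the three bases stand in a row along its front, 112 mm apart, in any order. x points across the stand, away from the robot; y along the row to the left.
- tile: White square tile 80 x 80 mm, 4 mm thick, home of the sprayer. Fixed in the row on the tool stand, axes as the saucer. Origin: centre of its underside.
- offcut: Pale wooden oblong 70 mm (x) by 98 mm (y), 4 mm thick, home of the tin. Fixed in the row on the tool stand, axes as the saucer. Origin: centre of its underside.
- slab: Flat grey concrete slab, the side area: 320 mm (its x) by 135 mm (its y), 12 mm thick, fixed; to the left or right of the stand, its length pointing roughly away from the robot. Origin: centre of its underside (its top is 12 mm above). Empty at the start; room for three things 105 mm apart along x.
- tray: Empty open steel tray: 320 mm (its x) by 135 mm (its y) outside, 27 mm high, walls and floor 4 mm thick, fixed; on the other side of the stand from the slab. Origin: centre of its underside.

How it is judged (in metres and radians):
On the way, in this order (a step that is already met when the one before it is completed fails the run):
1. The pot, the sprayer and the tin all stand upright on the slab, the fork not yet moved (x of pot in the frame of slab between -0.15 and 0.15 m and y of pot in the frame of slab between -0.055 and 0.055 m and z of each of pot, sprayer, tin in the frame of slab below 0.018 m and angle between each of pot, sprayer, tin's own z axis and vertical below 0.1 rad and linear speed of each of pot, sprayer, tin below 0.03 m/s and x of sprayer in the frame of slab between -0.15 and 0.15 m and y of sprayer in the frame of slab between -0.055 and 0.055 m and x of tin in the frame of slab between -0.15 and 0.15 m and y of tin in the frame of slab between -0.055 and 0.055 m and distance of fork from where it was at the start of the episode below 0.03 m), for 0.2 s.
2. The fork lies flat and lengthwise in the tray, released, while the other three still stand on the slab (x of pot in the frame of slab between -0.15 and 0.15 m and y of pot in the frame of slab between -0.055 and 0.055 m and z of each of pot, sprayer, tin in the frame of slab below 0.018 m and angle between each of pot, sprayer, tin's own z axis and vertical below 0.1 rad and linear speed of each of pot, sprayer, tin below 0.03 m/s and x of sprayer in the frame of slab between -0.15 and 0.15 m and y of sprayer in the frame of slab between -0.055 and 0.055 m and x of tin in the frame of slab between -0.15 and 0.15 m and y of tin in the frame of slab between -0.055 and 0.055 m and x of fork in the frame of tray between -0.04 and 0.04 m and y of fork in the frame of tray between -0.035 and 0.035 m and z of fork in the frame of tray below 0.012 m and angle between fork's own z axis and vertical below 0.12 rad and angle between the x axis of fork and the x axis of tray, either way round below 0.35 rad and linear speed of fork below 0.02 m/s and contact force between the fingers and fork below 0.3 N), for 0.2 s.
At the end, for the whole second after the job is handed in: Fork flat in the tray, lengthwise within 20 degrees, its middle within 40 mm (along) and 35 mm (across) of the tray's; pot, sprayer and tin upright within 0.1 rad, each down on its own base (saucer, tile, offcut) within 15 mm of its centre; all released and at rest (x of fork in the frame of tray between -0.04 and 0.04 m and y of fork in the frame of tray between -0.035 and 0.035 m and z of fork in the frame of tray below 0.012 m and angle between fork's own z axis and vertical below 0.12 rad and angle between the x axis of fork and the x axis of tray, either way round below 0.35 rad and linear speed of each of fork, pot, sprayer, tin below 0.02 m/s and contact force between the fingers and fork below 0.3 N and horizontal distance between pot and saucer below 0.015 m and z of pot in the frame of saucer below 0.009 m and angle between each of pot, sprayer, tin's own z axis and vertical below 0.1 rad and angular speed of each of pot, sprayer, tin below 0.1 rad/s and horizontal distance between sprayer and tile below 0.015 m and z of sprayer in the frame of tile below 0.009 m and horizontal distance between tin and offcut below 0.015 m and z of tin in the frame of offcut below 0.009 m); the robot touches nothing.
It fails at once if The pot, the sprayer or the tin is tipped over (angle between any of pot, sprayer, tin's own z axis and vertical above 0.7 rad).
It also fails if it takes over 139 s, if anything falls off the work surface, if the arm or the gripper's body presses on something with over 40 N, if the wrist force passes 120 N, or if a joint passes its speed limit or range.

ROBOT

A 7-joint arm with a two-finger parallel gripper is mounted at the origin on the work surface. World frame = base frame: x ahead of the robot, y to its left, z up, the work surface at z = 0. Lengths are in mm, angles in rad, forces in N, time in s.
With the tool pointing down it reaches from about 400 to 875 mm from the base axis. Payload 4.4 kg.
Tool frame: the origin (TCP) lies midway between the tips of the shut fingers; the grasp point (between the pads) lies ctrl.grip_depth behind it (ctrl.grip_depth is the distance from the TCP to the grasp point, in mm); z points along the fingers, y is the line along which they close (so a half turn about z gives the same grasp; the last joint's range is limited). The gripper opens to 85 mm and grips with 20 to 120 N. Pads are 22 mm wide; open, the fingers measure 114 mm over their backs; the gripper's body (76 mm by 85 mm) begins 54 mm behind the grasp point. The pads swing forward as they close: fully open they stand 13 mm farther back than shut.
Start: joints at [-1.223, 0.628, 0.038, 1.517, -0.027, 0.996, -0.02], TCP at [261.338, 595.164, 231.313] pointing down, gripper open.
Joint ranges: [-3.06, 3.06], [-0.37, 2.12], [-1.25, 1.32], [0.18, 2.47], [-1.1, 4.24], [0.23, 1.98], [-2.94, 2.94]. Speed limits (rad/s): [2.57, 2.57, 3.14, 3.14, 3.14, 3.14, 3.14].

INTERFACE

Orientations are given as [roll, pitch, yaw] about the fixed x, y, z axes, in that order (R = Rz(yaw) Ry(pitch) Rx(roll)).
In Python, from cell import ctrl gives the robot as it stands.
- The arm moves only by the tool carry_out, never from a script. Its argument "deltas" is one flat list of numbers, 7 for each row, row after row: the turn, a rotation vector about the tool's x, y, z in degrees, then the shift along the tool's x, y, z in m, then the closure, from -1 (fully open) to 1 (shut). In form: [wx, wy, wz, dx, dy, dz, claw, wx, wy, wz, dx, dy, dz, claw, ...]. A call has 1 to 12 rows; each row shifts and turns the commanded pose from where the row before left it, along the tool's axes as they then stand; what a row does not reach is not made up. A row lasts 1/8 s, in which the tool goes at most 62.5 mm and 10.7 degrees, less where a joint would pass 70% of its speed; a pose out of reach is approached as far as the arm can. A call with a gripper value outside its range is refused whole. The fingers move at their own pace and stop on an object; the grip force is fixed at half the most. Time passes only in rows, so rows that do not move let the fingers close. It gives the time, the measured TCP pose, the force, the opening and the grip force at its end, in the units of the state.
- ctrl.read_state(): the state, without advancing time (a new reading comes with each control period).
- ctrl.get_image(name): name is "scene" or "top"; returns the picture (400x640x3 uint8, red, green, blue); there is no depth.
- ctrl.calibration(name): a dict with "mtx" (3x3 intrinsics, pixels), "distortion" ([k1, k2, p1, p2, k3] as OpenCV has them; the pictures are not rectified), "R" (3x3) and "t" (3): a world point X has camera coordinates R X + t. Camera axes: x right, y down, z forward; pixel columns grow to the right and rows downward; lengths in mm; the calibration is good to about 2 mm. A picture is of the moment at which its call begins. calibration takes no time and is no camera call.
- ctrl.finish_job(): hands the job in; it is judged then, once.
The state is a dict: "clock": time; "qpos": joint angles; "qd": joint speeds; "tau": joint torques, N m; "eef_pos": TCP position; "tool_rot": TCP orientation; "force": force on the tool from outside, world axes, zero at the start; "torque": the same for the moment, N m; "width": finger opening in mm; "gripper_force": force on a finger pad.
Only numpy, scipy, OpenCV 4.12 (cv2) and the standard library are available. Lean on these libraries where they do the work, as an engineer would, in place of code of your own. Each camera call takes 0.05 s, during which the arm holds its last target. There are 200 camera calls.

## Working session

There is one attempt and no reset: what is moved stays moved. The work goes in short steps, Python scripts to look and compute and a tool call to move; the robot and the scene stay as the last step left them, time stands still between calls to the robot, and variables do not carry over. Pictures are saved under pics/ and viewed, at most 14 in all, crops included, and the job is handed in when it is done.

Besides the shell and the picture viewer there is one more tool, called after "Request:" by a JSON object that holds its "op" and its "data". carry_out: Moves the arm, as the interface text tells. Its arguments: {"type":"object","properties":{"deltas":{"type":"array"}},"required":["deltas"]}

```bash
mkdir -p pics; ls; python3 - <<'E'
from cell import ctrl
import cv2
s=ctrl.read_state(); print({k:(v if not hasattr(v,'round') else v) for k,v in s.items()}, ctrl.grip_depth)
for n in("scene","top"):
    cv2.imwrite(f"pics/{n}0.png",ctrl.get_image(n)[:,:,::-1]); c=ctrl.calibration(n); print(n,c)
E
```

```text
pics
{'clock': 0.0, 'qpos': array([-1.22279625,  0.62937577,  0.03843174,  1.51838399, -0.02697104,
        0.99627757, -0.01998388]), 'qd': array([ 0.00029768,  0.00091827, -0.00157075, -0.00075726, -0.00054602,
        0.00033379, -0.00013256]), 'tau': array([ 1.08665154e-03, -5.63397431e+01,  1.22664135e+00, -1.93442971e+01,
        1.10353640e-02,  1.06535133e-02,  1.37631875e-05]), 'eef_pos': array([261.08243051, 594.57312849, 230.3645816 ]), 'tool_rot': array([-3.13966631e+00,  4.54881454e-05,  2.72783240e+00]), 'force': array([ 0.29062392, -0.13266325,  0.47851446]), 'torque': array([0.02199243, 0.02828868, 0.00182105]), 'gripper_force': 0.0, 'width': 85.18086776714735} 18.700000000000003
scene {'mtx': array([[455.38283862,   0.        , 324.12538468],
       [  0.        , 455.38283862, 209.22939776],
       [  0.        ,   0.        ,   1.        ]]), 'distortion': array([-0.01578571,  0.        ,  0.        ,  0.        ,  0.        ]), 'R': array([[-0.88525044,  0.46490377, -0.01400507],
       [ 0.30064495,  0.54898164, -0.77989215],
       [-0.35488628, -0.69461043, -0.62575721]]), 't': array([ 494.25934519, -128.68791336, 1189.41059125])}
top {'mtx': array([[484.56657866,   0.        , 321.23575671],
       [  0.        , 484.56657866, 197.7791822 ],
       [  0.        ,   0.        ,   1.        ]]), 'distortion': array([-0.06316618,  0.        ,  0.        ,  0.        ,  0.        ]), 'R': array([[-0.02316105, -0.99969685,  0.00835337],
       [-0.98919226,  0.021706  , -0.14500867],
       [ 0.14478339, -0.01162164, -0.98939512]]), 't': array([ 14.07248756, 552.17931305, 999.84935375])}
```

View pics/scene0.png

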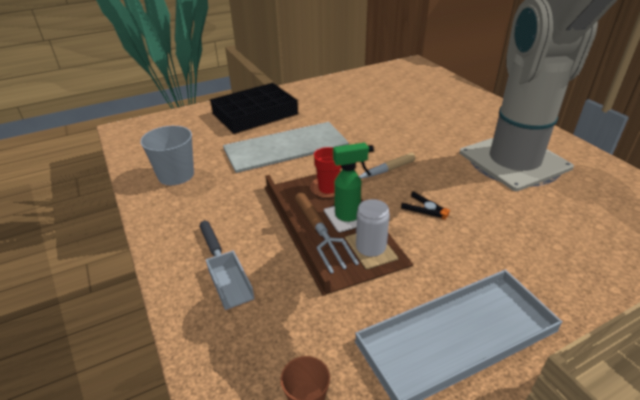

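View pics/top0.png

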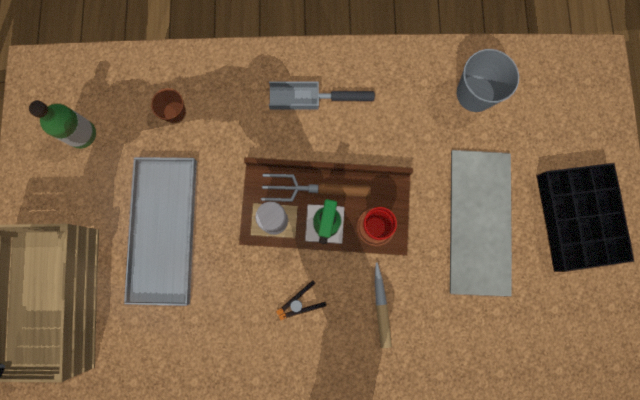

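The scene view shows the pot (red, ~328,170), sprayer (~348,185) and tin (~372,228) on the stand, the tray at lower right and the slab at about (285,147). In the top view the tray is at (161,231), the slab at (481,222), the tin at (271,218), the sprayer at (325,222) and the pot at (379,226). The fork handle runs to (368,190). I'll take enlarged crops next.

```bash
python3 - <<'E'
import cv2
a=cv2.imread("pics/top0.png")[150:262,232:422]; cv2.imwrite("pics/topc.png",cv2.resize(a,None,fx=4,fy=4,interpolation=cv2.INTER_CUBIC))
a=cv2.imread("pics/scene0.png")[130:295,255:455]; cv2.imwrite("pics/scenec.png",cv2.resize(a,None,fx=3.6,fy=3.6,interpolation=cv2.INTER_CUBIC))
E
```

```text
(no output)
```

View pics/topc.png

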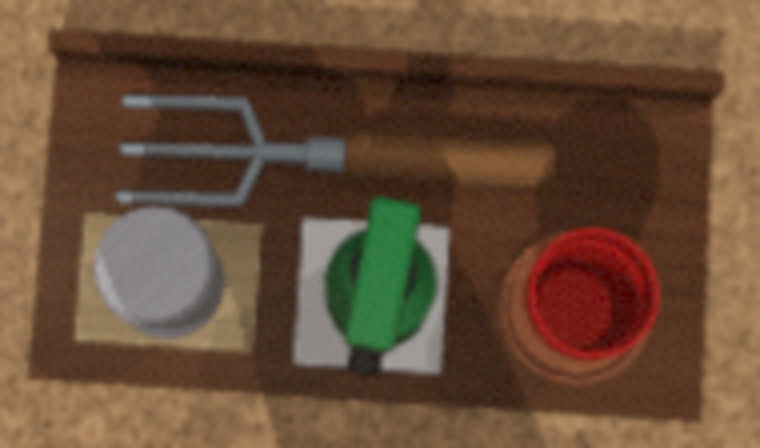

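View pics/scenec.png

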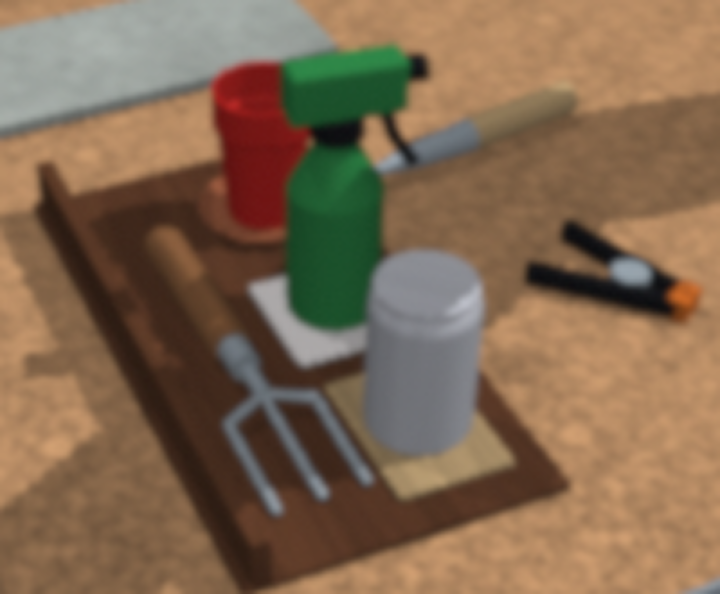

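Crop readings: in the top crop, tile corners are (302,219), (449,229), (442,373) and (294,363). Offcut corners are (85,213), (263,224), (252,353) and (76,341). The tin top centre is (156,267), the pot rim centre (593,293), and the sprayer head corners (375,197), (421,204), (394,350) and (349,347). The fork runs from (120,150) to (555,165). In the scene crop, the tin top is at (426,290), the fork tip at (322,495) and its handle end at (160,238).

```bash
cat > h.py <<'E'
import numpy as np, cv2
from cell import ctrl
C={n:ctrl.calibration(n) for n in("scene","top")}
def und(n,p):
    c=C[n]; return cv2.undistortPoints(np.array(p,float).reshape(-1,1,2),c["mtx"],c["distortion"]).reshape(-1,2)
def onz(n,p,z):
    c=C[n]; o=-c["R"].T@c["t"]; d=np.c_[und(n,p),np.ones(len(np.reshape(p,(-1,2))))]@c["R"]
    return o+d*((z-o[2])/d[:,2])[:,None]
def tri(pt,ps):
    P=[np.c_[C[n]["R"],C[n]["t"]] for n in("top","scene")]
    X=cv2.triangulatePoints(P[0],P[1],und("top",pt).T,und("scene",ps).T); return (X[:3]/X[3]).T
def proj(n,X):
    c=C[n]; return cv2.projectPoints(np.array(X,float).reshape(-1,1,3),cv2.Rodrigues(c["R"])[0],c["t"],c["mtx"],c["distortion"])[0].reshape(-1,2)
tc=lambda p:(np.array(p,float)+.5)/4-.5+[232,150]
sc=lambda p:(np.array(p,float)+.5)/3.6-.5+[255,130]
E
python3 - <<'E'
from h import *
np.set_printoptions(precision=1,suppress=True)
top=np.array(tc([[120,150],[555,165],[118,197],[156,265],[302,219],[294,363],[76,341],[252,353],[375,197],[349,347],[30,378]]))
s=sc([[322,495],[160,236],[370,482],[426,287],[248,288],[303,366],[403,500],[515,460],[283,67],[400,47],[566,487]])
# careful: scene correspondences
names="tipmid handleend tipfront tintop tileBL tileBR? x x x x x".split()
print("tip",tri(top[0],s[0]),"hend",tri(top[1],s[1]),"tipf",tri(top[2],s[2]),"tin",tri(top[3],s[3]))
print("tile",onz("top",tc([[302,219],[449,229],[442,373],[294,363]]),10), onz("top",tc([[302,219],[449,229],[442,373],[294,363]]),10).mean(0))
print("tile back-left tri",tri(tc([302,219]),sc([303,366])),"back-right",tri(tc([449,229]),sc([248,288])))
print("offcut front-left tri",tri(tc([76,341]),sc([515,460])),"back-left",tri(tc([85,213]),sc([403,500])))
o=onz("top",tc([[85,213],[263,224],[252,353],[76,341]]),10);print("offcut",o,o.mean(0))
print("tin",onz("top",tc([[156,265]]),110),"pot",onz("top",tc([[593,293]]),105))
print("head",onz("top",tc([[375,197],[421,204],[394,350],[349,347]]),182))
print("board front",onz("top",tc([[30,378],[699,418]]),6), "saucer left/bot",onz("top",tc([[499,305],[575,383]]),15))
# slab/tray outlines
im=cv2.imread("pics/top0.png")
for nm,(a,b,c,d),z in(("slab",(130,310,440,523),12),("tray",(145,315,115,205),27)):
    r=cv2.cvtColor(im[a:b,c:d],cv2.COLOR_BGR2HSV); m=(r[...,1]<60).astype(np.uint8)*255
    m=cv2.morphologyEx(m,cv2.MORPH_CLOSE,np.ones((5,5)))
    k=max(cv2.findContours(m,0,1)[0],key=cv2.contourArea); q=cv2.minAreaRect(k)
    B=cv2.boxPoints(q)+[c,a]; X=onz("top",B,z); print(nm,B.round(),X,X.mean(0),[np.linalg.norm(X[i]-X[i-1]) for i in range(2)])
E
```

```text
tip [[583.9 132.8   9.3]] hend [[ 567.8 -106.6   20.4]] tipf [[556.6 134.9   8.1]] tin [[507.6 105.1 104.5]]
tile [[542.8  32.7  10. ]
 [535.4 -48.2  10. ]
 [456.4 -42.   10. ]
 [463.6  38.6  10. ]] [499.5  -4.7  10. ]
tile back-left tri [[542.   33.5   7.5]] back-right [[535.3 -48.    6.5]]
offcut front-left tri [[477.5 158.5   7.9]] back-left [[547.8 153.7   6.9]]
offcut [[548.7 152.3  10. ]
 [540.5  54.2  10. ]
 [469.6  61.4  10. ]
 [478.2 157.5  10. ]] [509.3 106.3  10. ]
tin [[508. 104. 110.]] pot [[ 489.6 -113.7  105. ]]
head [[529.4  -4.3 182. ]
 [525.7 -25.5 182. ]
 [458.5 -11.3 182. ]
 [460.3   9.3 182. ]]
board front [[ 458.8  183.3    6. ]
 [ 428.6 -182.3    6. ]] saucer left/bot [[ 492.4  -73.9   15. ]
 [ 449.  -113.9   15. ]]
slab [[450. 150.]
 [511. 150.]
 [511. 295.]
 [450. 295.]] [[ 658.9 -291.5   12. ]
 [ 656.6 -431.8   12. ]
 [ 333.7 -406.5   12. ]
 [ 338.  -272.1   12. ]] [ 496.8 -350.5   12. ] [np.float64(321.5097611239461), np.float64(140.36423980676486)]
tray [[124. 304.]
 [131. 155.]
 [196. 158.]
 [189. 307.]] [[335.7 427.2  27. ]
 [659.8 421.8  27. ]
 [649.  274.8  27. ]
 [327.1 286.1  27. ]] [492.9 352.5  27. ] [np.float64(141.37697640412557), np.float64(324.19842329253345)]
```

Two views agree: base tops come out at z≈7–10, the tin top at about 105–110, the fork ends 240 mm apart, and spacing is 111 mm. I'll turn the tool first.

Request:
{"op": "carry_out", "data": {"deltas": [0, 0, 10, 0, 0, 0, -1, 0, 0, 10, 0, 0, 0, -1, 0, 0, 10, 0, 0, 0, -1, 0, 0, 10, 0, 0, 0, -1, 0, 0, 10, 0, 0, 0, -1, 0, 0, 10, 0, 0, 0, -1, 0, 0, 10, 0, 0, 0, -1, 0, 0, 10, 0, 0, 0, -1, 0, 0, 10, 0, 0, 0, -1]}}

```text
clock: 1.23
eef_pos: [261.1, 594.9, 230.8]
tool_rot: [-3.141, 0.001, 1.151]
force: [0.3, -0.4, -0.4]
width: 85.3
gripper_force: 0.0
```

Request:
{"op": "carry_out", "data": {"deltas": [0, 0, 0, -0.037, 0.033, -0.002, -1, 0, 0, 0, -0.037, 0.033, -0.002, -1, 0, 0, 0, -0.037, 0.033, -0.002, -1, 0, 0, 0, -0.037, 0.033, -0.002, -1, 0, 0, 0, -0.037, 0.033, 0, -1, 0, 0, 0, -0.037, 0.033, 0, -1, 0, 0, 0, -0.037, 0.033, 0, -1, 0, 0, 0, -0.037, 0.033, 0, -1, 0, 0, 0, -0.037, 0.033, 0, -1, 0, 0, 0, -0.037, 0.033, 0, -1, 0, 0, 0, -0.037, 0.033, 0, -1, 0, 0, 0, -0.037, 0.033, 0, -1]}}

```text
clock: 2.72
eef_pos: [445.5, 28.0, 239.2]
tool_rot: [-3.141, -0.0, 1.157]
force: [-0.0, 0.3, 0.2]
width: 85.4
gripper_force: 0.0
```

Request:
{"op": "carry_out", "data": {"deltas": [0, 0, 0, -0.037, 0.034, 0, -1, 0, 0, 0, -0.037, 0.034, 0, -1, 0, 0, 0, -0.036, 0.034, 0, -1, 0, 0, 9.4, 0, 0, 0, -1, 0, 0, 9.4, 0, 0, 0, -1, 0, 0, 9.4, 0, 0, 0, -1, 0, 0, 9.4, 0, 0, 0, -1, 0, 0, 9.4, 0, 0, 0, -1, 0, 0, 9.4, 0, 0, 0, -1, 0, 0, 9.5, 0, 0, 0, -1, 0, 0, 0, 0, 0, 0, -1, 0, 0, 0, 0, 0, 0, -1]}}

```text
clock: 4.22
eef_pos: [494.5, -112.2, 239.1]
tool_rot: [-3.141, 0.0, 0.01]
force: [0.2, 0.7, 0.2]
width: 85.8
gripper_force: 0.0
```

Request:
{"op": "carry_out", "data": {"deltas": [0, 0, 0.5, -0.0045, 0.0023, 0, -1, 0, 0, 0, 0, 0, 0.043, -1, 0, 0, 0, 0, 0, 0.043, -1, 0, 0, 0, 0, 0, 0.043, -1, 0, 0, 0, 0, 0, 0.043, -1, 0, 0, 0, 0, 0, 0, -1, 0, 0, 0, 0, 0, 0, 1, 0, 0, 0, 0, 0, 0, 1, 0, 0, 0, 0, 0, 0, 1, 0, 0, 0, 0, 0, 0, 1, 0, 0, 0, 0, 0, 0, 1]}}

```text
clock: 5.6
eef_pos: [491.5, -115.2, 69.3]
tool_rot: [3.141, -0.004, -0.002]
force: [-0.8, -0.6, 7.7]
width: 64.2
gripper_force: 66.6
```

Request:
{"op": "carry_out", "data": {"deltas": [0, 0, 0, 0, 0, -0.03, 1, 0, 0, 0, 0, 0, -0.05, 1, 0, 0, 0, 0.001, 0.039, 0, 1, 0, 0, 0, 0.001, 0.039, 0, 1, 0, 0, 0, 0.001, 0.039, 0, 1, 0, 0, 0, 0.001, 0.039, 0, 1, 0, 0, 0, 0.001, 0.039, 0, 1, 0, 0, 0, 0.001, 0.04, 0, 1, 0, 0, 0, 0, 0, 0, 1, 0, 0, 0, 0, 0, 0, 1]}}

```text
clock: 6.85
eef_pos: [495.7, -348.7, 147.7]
tool_rot: [-3.141, -0.0, -0.002]
force: [0.4, 1.1, -0.6]
width: 64.2
gripper_force: 66.8
```

Request:
{"op": "carry_out", "data": {"deltas": [0, 0, 0, 0, 0, 0.04, 1, 0, 0, 0, 0, 0, 0.025, 1, 0, 0, 0, 0, 0, 0.008, 1, 0, 0, 0, 0, 0, 0.003, 1, 0, 0, 0, 0, 0, 0, 1, 0, 0, 0, 0, 0, 0, 1]}}

```text
clock: 7.6
eef_pos: [496.1, -350.0, 72.2]
tool_rot: [3.141, -0.001, -0.002]
force: [-0.3, 0.2, -0.6]
width: 64.1
gripper_force: 66.9
```

Request:
{"op": "carry_out", "data": {"deltas": [0, 0, 0, 0, 0, 0.0015, 1, 0, 0, 0, 0, 0, 0, 1]}}

```text
clock: 7.85
eef_pos: [496.2, -350.1, 71.4]
tool_rot: [3.141, -0.002, -0.002]
force: [-0.2, 1.8, 7.6]
width: 64.0
gripper_force: 67.6
```

Request:
{"op": "carry_out", "data": {"deltas": [0, 0, 0, 0, 0, 0, -1, 0, 0, 0, 0, 0, 0, -1, 0, 0, 0, 0, 0, 0, -1, 0, 0, 0, 0, 0, -0.04, -1, 0, 0, 0, 0, 0, -0.06, -1, 0, 0, 0, 0, 0, -0.06, -1, 0, 0, 0, 0, -0.05, -0.01, -1, 0, 0, 0, 0, -0.055, 0, -1, 0, 0, 0, 0, -0.06, 0, -1, 0, 0, 0, 0, -0.06, 0, -1, 0, 0, 0, 0, -0.06, 0, -1, 0, 0, 0, 0.002, -0.058, 0, -1]}}

```text
clock: 9.35
eef_pos: [498.0, -4.6, 239.8]
tool_rot: [-3.141, -0.0, -0.002]
force: [0.9, 0.9, -0.4]
width: 85.5
gripper_force: 0.0
```

```bash
python3 - <<'E'
from h import *
im=ctrl.get_image("scene"); s=ctrl.read_state(); print(s["eef_pos"],s["tool_rot"],s["width"])
cv2.imwrite("pics/s1.png",cv2.resize(im[100:300,200:480,::-1],None,fx=2.8,fy=2.8))
E
```

```text
[497.98802668   5.6900002  238.51957207] [-3.13445813  0.0031353   0.00993326] 85.3831569538351
```

View pics/s1.png

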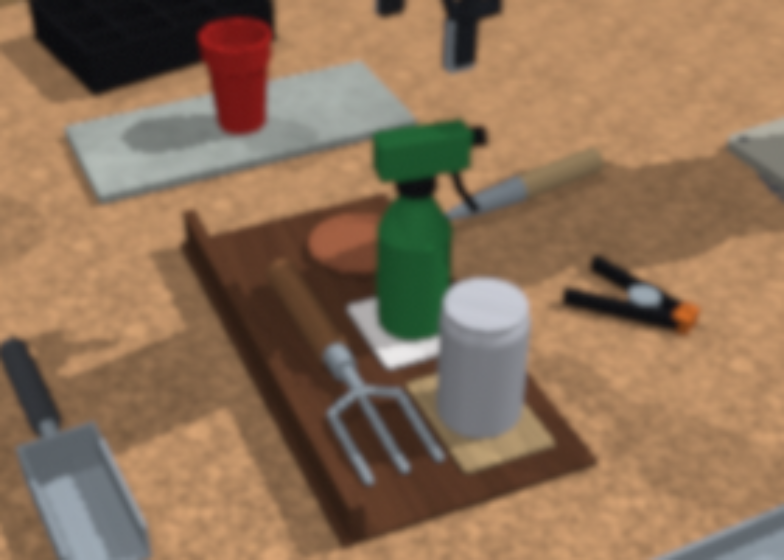

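The pot stands upright on the slab at crop (237,80), and the saucer is empty. The arm was still settling after the fast move. I'll turn it to the sprayer's yaw and hold.

Request:
{"op": "carry_out", "data": {"deltas": [0, 0, 5.7, 0, 0, 0, -1, 0, 0, 5.7, 0, 0, 0, -1, 0, 0, 0, 0, 0, 0, -1, 0, 0, 0, 0, 0, 0, -1]}}

```text
clock: 9.9
eef_pos: [498.2, -6.9, 239.8]
tool_rot: [3.142, 0.0, -0.2]
force: [-0.3, -0.8, -0.3]
width: 85.4
gripper_force: 0.0
```

```bash
python3 - <<'E'
from h import *
im=ctrl.get_image("top"); s=ctrl.read_state(); p=s["eef_pos"]; print(p,s["tool_rot"],proj("scene",p),proj("top",p))
cv2.imwrite("pics/t1.png",cv2.resize(im[130:300,220:530,::-1],None,fx=2.5,fy=2.5))
E
```

```text
[498.21994507  -6.87098422 239.78768589] [-3.14147086e+00  9.32144812e-05 -1.99866550e-01] [[348.60662288 120.19718372]] [[327.85537494 211.95479519]]
```

View pics/t1.png

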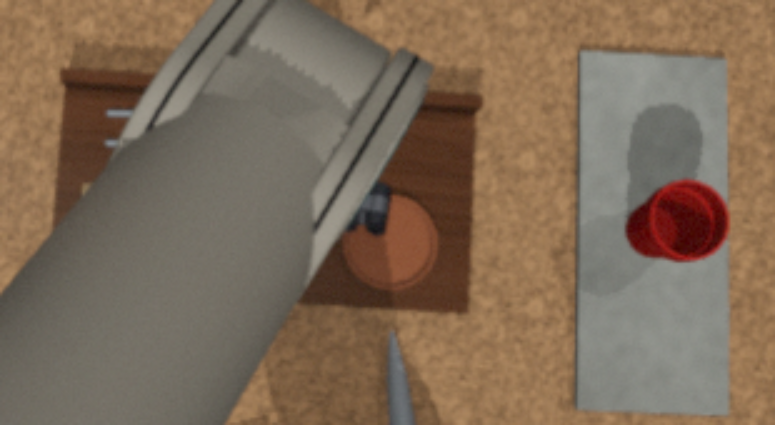

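The pot is on the slab at crop (688,220), and the saucer centre is at crop (391,242). The TCP is over the sprayer. I'll descend and grip.

Request:
{"op": "carry_out", "data": {"deltas": [0, 0, 0, 0, 0.0015, 0.04, -1, 0, 0, 0, 0, 0, 0.035, -1, 0, 0, 0, 0, 0, 0.012, -1, 0, 0, 0, 0, 0, 0, -1, 0, 0, 0, 0, 0, 0, 1, 0, 0, 0, 0, 0, 0, 1, 0, 0, 0, 0, 0, 0, 1, 0, 0, 0, 0, 0, 0, 1, 0, 0, 0, 0, 0, 0, 1, 0, 0, 0, 0, 0, 0, 1]}}

```text
clock: 11.2
eef_pos: [498.4, -8.0, 153.4]
tool_rot: [-3.141, -0.001, -0.201]
force: [0.4, 0.2, 5.6]
width: 22.9
gripper_force: 59.1
```

Request:
{"op": "carry_out", "data": {"deltas": [0, 0, 0, 0, 0, -0.02, 1, 0, 0, -5.75, 0, 0, -0.04, 1, 0, 0, -5.75, 0, 0, -0.01, 1, 0, 0, 0, -0.009, 0.028, 0, 1, 0, 0, 0, -0.014, 0.042, 0, 1, 0, 0, 0, -0.015, 0.045, 0, 1, 0, 0, 0, -0.016, 0.045, 0, 1, 0, 0, 0, -0.016, 0.045, 0, 1, 0, 0, 0, -0.015, 0.045, 0, 1, 0, 0, 0, -0.014, 0.042, 0, 1, 0, 0, 0, -0.009, 0.028, 0, 1, 0, 0, 0, -0.005, 0.015, 0, 1]}}

```text
clock: 12.7
eef_pos: [383.8, -344.4, 222.6]
tool_rot: [3.142, 0.001, -0.002]
force: [1.2, 0.4, -1.8]
width: 23.2
gripper_force: 59.2
```

Request:
{"op": "carry_out", "data": {"deltas": [0, 0, 0, 0, 0, 0, 1, 0, 0, 0, 0, 0, 0.03, 1, 0, 0, 0, 0, 0, 0.025, 1, 0, 0, 0, 0, 0, 0.008, 1, 0, 0, 0, 0, 0, 0.003, 1, 0, 0, 0, 0, 0, 0, 1, 0, 0, 0, 0, 0, 0, 1]}}

```text
clock: 13.58
eef_pos: [385.3, -343.4, 157.5]
tool_rot: [3.141, -0.001, 0.0]
force: [-0.2, 0.5, -2.2]
width: 23.1
gripper_force: 59.2
```

Request:
{"op": "carry_out", "data": {"deltas": [0, 0, 0, 0, 0, 0.0015, 1, 0, 0, 0, 0, 0, 0.001, 1, 0, 0, 0, 0, 0, 0, 1]}}

```text
clock: 13.95
eef_pos: [385.2, -343.4, 155.4]
tool_rot: [3.141, -0.002, -0.0]
force: [-0.1, 1.6, 7.9]
width: 23.2
gripper_force: 60.6
```

Request:
{"op": "carry_out", "data": {"deltas": [0, 0, 0, 0, 0, 0, -1, 0, 0, 0, 0, 0, 0, -1, 0, 0, 0, 0, 0, 0, -1, 0, 0, 0, 0, 0, -0.03, -1, 0, 0, 0, 0, 0, -0.05, -1, 0, 0, 0, 0.01, -0.03, 0, -1, 0, 0, 0, 0.015, -0.055, 0, -1, 0, 0, 0, 0.015, -0.055, 0, -1, 0, 0, 0, 0.015, -0.055, 0, -1, 0, 0, 0, 0.015, -0.055, 0, -1, 0, 0, 0, 0.015, -0.055, 0, -1, 0, 0, 0, 0.015, -0.055, 0, -1]}}

```text
clock: 15.45
eef_pos: [485.3, 18.8, 234.4]
tool_rot: [3.142, -0.0, -0.0]
force: [1.2, -1.0, 0.2]
width: 85.3
gripper_force: 0.0
```

Request:
{"op": "carry_out", "data": {"deltas": [0, 0, 0, 0.013, -0.05, 0, -1, 0, 0, 0, 0.01, -0.038, 0, -1, 0, 0, 0, 0, 0, 0, -1, 0, 0, 0, 0, 0, 0, -1, 0, 0, 0, 0, 0, 0, -1]}}

```text
clock: 16.08
eef_pos: [507.7, 103.3, 234.5]
tool_rot: [3.141, 0.0, -0.003]
force: [-0.2, 0.7, -0.2]
width: 85.5
gripper_force: 0.0
```

Request:
{"op": "carry_out", "data": {"deltas": [0, 0, 0, 0, -0.0015, 0.04, -1, 0, 0, 0, 0, 0, 0.05, -1, 0, 0, 0, 0, 0, 0.05, -1, 0, 0, 0, 0, 0, 0.033, -1, 0, 0, 0, 0, 0, 0, -1, 0, 0, 0, 0, 0, 0, 1, 0, 0, 0, 0, 0, 0, 1, 0, 0, 0, 0, 0, 0, 1, 0, 0, 0, 0, 0, 0, 1, 0, 0, 0, 0, 0, 0, 1]}}

```text
clock: 17.32
eef_pos: [509.4, 106.1, 63.3]
tool_rot: [-3.141, -0.004, -0.0]
force: [-1.1, -0.4, 7.0]
width: 60.6
gripper_force: 65.0
```

Request:
{"op": "carry_out", "data": {"deltas": [0, 0, 0, 0, 0, -0.025, 1, 0, 0, 0, 0, 0, -0.05, 1, 0, 0, 0, 0.006, 0.03, -0.025, 1, 0, 0, 0, 0.01, 0.05, 0, 1, 0, 0, 0, 0.01, 0.05, 0, 1, 0, 0, 0, 0.01, 0.05, 0, 1, 0, 0, 0, 0.01, 0.05, 0, 1, 0, 0, 0, 0.01, 0.05, 0, 1, 0, 0, 0, 0.01, 0.05, 0, 1, 0, 0, 0, 0.01, 0.05, 0, 1, 0, 0, 0, 0.01, 0.044, 0, 1, 0, 0, 0, 0.006, 0.03, 0, 1]}}

```text
clock: 18.82
eef_pos: [599.7, -350.3, 162.5]
tool_rot: [3.14, -0.001, -0.002]
force: [0.1, 1.0, -1.3]
width: 60.3
gripper_force: 65.7
```

Request:
{"op": "carry_out", "data": {"deltas": [0, 0, 0, 0.003, 0.01, 0, 1, 0, 0, 0, 0, 0, 0, 1, 0, 0, 0, 0, 0, 0.04, 1, 0, 0, 0, 0, 0, 0.04, 1, 0, 0, 0, 0, 0, 0.015, 1, 0, 0, 0, 0, 0, 0.002, 1, 0, 0, 0, 0, 0, 0, 1, 0, 0, 0, 0, 0, 0, 1]}}

```text
clock: 19.82
eef_pos: [603.5, -357.2, 65.2]
tool_rot: [-3.141, -0.001, 0.0]
force: [-0.1, 0.8, 1.5]
width: 60.0
gripper_force: 65.7
```

Request:
{"op": "carry_out", "data": {"deltas": [0, 0, 0, 0, 0, 0.001, 1, 0, 0, 0, 0, 0, 0, -1, 0, 0, 0, 0, 0, 0, -1, 0, 0, 0, 0, 0, 0, -1, 0, 0, 0, 0, 0, -0.04, -1, 0, 0, 0, 0, 0, -0.06, -1, 0, 0, 0, 0, 0, -0.06, -1, 0, 0, 0, -0.004, -0.04, -0.015, -1, 0, 0, 0, -0.005, -0.06, 0, -1, 0, 0, 0, -0.005, -0.06, 0, -1, 0, 0, 0, -0.005, -0.06, 0, -1, 0, 0, 0, -0.005, -0.06, 0, -1]}}

```text
clock: 21.32
eef_pos: [578.7, -75.8, 238.3]
tool_rot: [-3.141, -0.0, -0.0]
force: [0.6, -0.3, 1.4]
width: 85.8
gripper_force: 0.0
```

Request:
{"op": "carry_out", "data": {"deltas": [0, 0, 0, -0.006, -0.06, 0, -1, 0, 0, -9.6, 0, 0, 0, -1, 0, 0, -9.6, 0, 0, 0, -1, 0, 0, -9.6, 0, 0, 0, -1, 0, 0, -9.6, 0, 0, 0, -1, 0, 0, -9.6, 0, 0, 0, -1, 0, 0, -9.6, 0, 0, 0, -1, 0, 0, -9.6, 0, 0, 0, -1, 0, 0, -9.6, 0, 0, 0, -1, 0, 0, -9.4, 0, 0, 0, -1, 0, 0, 0, 0, 0, 0, -0.1, 0, 0, 0, 0, 0, 0, -0.1]}}

```text
clock: 22.82
eef_pos: [572.9, -17.9, 238.3]
tool_rot: [-3.142, 0.0, 1.501]
force: [0.2, -0.0, -0.1]
width: 51.6
gripper_force: 0.0
```

```bash
python3 - <<'E'
from h import *
im=ctrl.get_image("scene"); s=ctrl.read_state(); p=s["eef_pos"]; print(s["clock"],p,s["tool_rot"],s["width"])
cv2.imwrite("pics/s2.png",cv2.resize(im[90:300,200:480,::-1],None,fx=2.8,fy=2.8))
print("saucer",onz("top",[[376.2,226.6]],15))
E
```

```text
22.875 [572.93184971 -17.80663038 238.24866897] [-3.14152147e+00  2.03797468e-04  1.50187943e+00] 47.23818943724348
saucer [[ 489.80303028 -117.23442064   15.        ]]
```

View pics/s2.png

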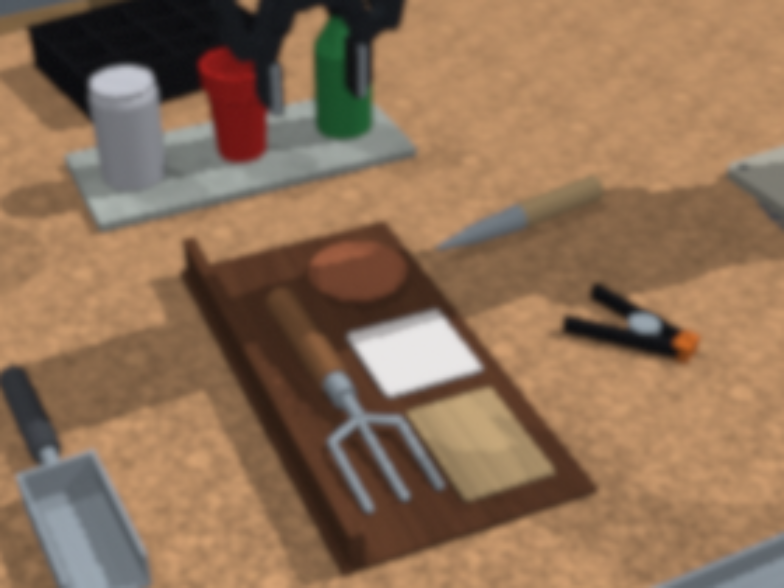

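All three stand upright on the slab: tin at (128,120), pot at (237,100) and sprayer at (343,80). The fork hasn't moved, with its handle end at (280,295) and the middle tip at (405,497). Next is the fork.

Request:
{"op": "carry_out", "data": {"deltas": [0, 0, 0, 0.001, 0.001, 0.05, -0.1, 0, 0, 0, 0, 0, 0.06, -0.1, 0, 0, 0, 0, 0, 0.06, -0.1, 0, 0, 0, 0, 0, 0.04, -0.1, 0, 0, 0, 0, 0, 0.015, -0.1, 0, 0, 0, 0, 0, 0.003, -0.1, 0, 0, 0, 0, 0, 0, -0.1]}}

```text
clock: 23.75
eef_pos: [575.2, -16.9, 11.7]
tool_rot: [3.139, 0.0, 1.504]
force: [-0.7, 0.0, 0.6]
width: 46.9
gripper_force: 0.0
```

Request:
{"op": "carry_out", "data": {"deltas": [0, 0, 0, 0, 0, 0.002, -0.1, 0, 0, 0, 0, 0, 0, 1, 0, 0, 0, 0, 0, 0, 1, 0, 0, 0, 0, 0, 0, 1, 0, 0, 0, 0, 0, 0, 1, 0, 0, 0, 0, 0, 0, 1]}}

```text
clock: 24.5
eef_pos: [574.7, -16.6, 9.4]
tool_rot: [3.14, -0.0, 1.504]
force: [-1.1, 0.6, 4.6]
width: 23.9
gripper_force: 58.6
```

Request:
{"op": "carry_out", "data": {"deltas": [0, 0, 0, 0, 0, -0.02, 1, 0, 0, 0, 0, 0, -0.05, 1, 0, 0, 0, 0, 0, -0.06, 1, 0, 0, -10.3, 0, 0, 0, 1, 0, 0, -10.3, 0, 0, 0, 1, 0, 0, -10.3, 0, 0, 0, 1, 0, 0, -10.3, 0, 0, 0, 1, 0, 0, -10.3, 0, 0, 0, 1, 0, 0, -10.3, 0, 0, 0, 1, 0, 0, -10.3, 0, 0, 0, 1, 0, 0, -10.3, 0, 0, 0, 1, 0, 0, -10, 0, 0, 0, 1]}}

```text
clock: 26.0
eef_pos: [573.6, -17.0, 138.3]
tool_rot: [-3.141, -0.001, 3.122]
force: [-0.2, 0.5, -2.3]
width: 24.0
gripper_force: 59.4
```

Request:
{"op": "carry_out", "data": {"deltas": [0, 0, 0, 0.005, 0.03, 0, 1, 0, 0, 0, 0.008, 0.05, 0, 1, 0, 0, 0, 0.009, 0.055, 0, 1, 0, 0, 0, 0.009, 0.055, 0, 1, 0, 0, 0, 0.009, 0.055, 0, 1, 0, 0, 0, 0.009, 0.055, 0, 1, 0, 0, 0, 0.008, 0.04, 0, 1, 0, 0, 0, 0.004, 0.027, 0, 1, 0, 0, 0, 0, 0, 0, 1, 0, 0, 0, 0, 0, 0, 1, 0, 0, 0, 0, 0, 0, 1]}}

```text
clock: 27.38
eef_pos: [522.7, 349.6, 138.3]
tool_rot: [-3.14, 0.0, 3.115]
force: [0.4, 0.5, -1.7]
width: 23.9
gripper_force: 59.5
```

```bash
python3 - <<'E'
from h import *
im=ctrl.get_image("scene"); s=ctrl.read_state(); p=s["eef_pos"]; print(s["clock"],p,s["tool_rot"],s["width"])
cv2.imwrite("pics/s3.png",cv2.resize(im[150:400,280:600,::-1],None,fx=2.4,fy=2.4))
E
```

```text
27.425 [522.67954127 349.85152487 138.31956998] [-3.14057296e+00  5.09805987e-05  3.11463897e+00] 23.90541854550034
```

View pics/s3.png

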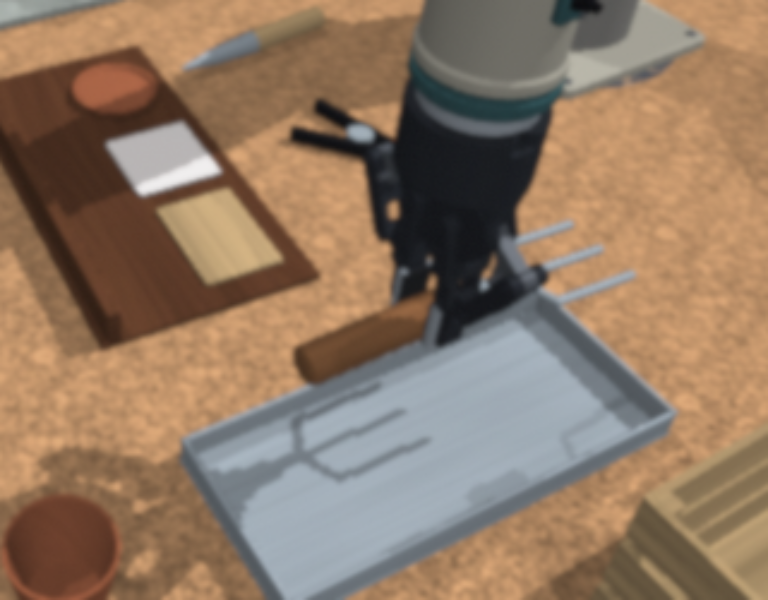

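The fork is held level over the tray and lengthwise: handle end at crop (305,365), tines at (600,250). Lowering it now.

Request:
{"op": "carry_out", "data": {"deltas": [0, 0, 0, 0, 0.002, 0.04, 1, 0, 0, 0, 0, 0, 0.05, 1, 0, 0, 0, 0, 0, 0.03, 1, 0, 0, 0, 0, 0, 0.008, 1, 0, 0, 0, 0, 0, 0.002, 1, 0, 0, 0, 0, 0, 0, 1, 0, 0, 0, 0, 0, 0, 1]}}

```text
clock: 28.3
eef_pos: [523.0, 354.2, 9.7]
tool_rot: [3.14, 0.002, 3.117]
force: [-0.5, -0.1, -2.1]
width: 23.8
gripper_force: 59.5
```

Request:
{"op": "carry_out", "data": {"deltas": [0, 0, 0, 0, 0, 0.0015, 1, 0, 0, 0, 0, 0, 0.0005, 1, 0, 0, 0, 0, 0, 0, 1]}}

```text
clock: 28.68
eef_pos: [522.6, 354.1, 7.4]
tool_rot: [3.141, 0.001, 3.117]
force: [-1.3, 0.2, 5.2]
width: 24.1
gripper_force: 60.3
```

Request:
{"op": "carry_out", "data": {"deltas": [0, 0, 0, 0, 0, 0, -0.1, 0, 0, 0, 0, 0, 0, -0.1, 0, 0, 0, 0, 0, 0, -0.1, 0, 0, 0, 0, 0, -0.03, -0.1, 0, 0, 0, 0, 0, -0.06, -1, 0, 0, 0, 0, 0, -0.06, -1, 0, 0, 0, 0, 0, -0.06, -1, 0, 0, 0, 0, 0, -0.021, -1, 0, 0, 10.5, 0, 0, 0, -1, 0, 0, 10.5, 0, 0, 0, -1, 0, 0, 10.5, 0, 0, 0, -1, 0, 0, 10.5, 0, 0, 0, -1]}}

```text
clock: 30.18
eef_pos: [521.9, 353.6, 237.2]
tool_rot: [-3.141, -0.0, 2.378]
force: [-0.4, 0.2, -0.2]
width: 85.3
gripper_force: 0.0
```

Request:
{"op": "carry_out", "data": {"deltas": [0, 0, 10.5, 0, 0, 0, -1, 0, 0, 10.5, 0, 0, 0, -1, 0, 0, 10.5, 0, 0, 0, -1, 0, 0, 10.5, 0, 0, 0, -1, 0, 0, 10.5, 0, 0, 0, -1, 0, 0, 10.5, 0, 0, 0, -1, 0, 0, 10.5, 0, 0, 0, -1, 0, 0, 10.5, 0, 0, 0, -1, 0, 0, 10.5, 0, 0, 0, -1, 0, 0, 10.5, 0, 0, 0, -1, 0, 0, 10.5, 0, 0, 0, -1, 0, 0, 10.5, 0, 0, 0, -1]}}

```text
clock: 31.68
eef_pos: [521.8, 353.8, 237.1]
tool_rot: [-3.141, 0.0, 0.179]
force: [0.6, -0.1, -0.2]
width: 85.5
gripper_force: 0.0
```

Request:
{"op": "carry_out", "data": {"deltas": [0, 0, 10.5, 0, 0, 0, -1, 0, 0, 0, 0.003, 0.03, 0, -1, 0, 0, 0, 0.006, 0.055, 0, -1, 0, 0, 0, 0.007, 0.06, 0, -1, 0, 0, 0, 0.007, 0.06, 0, -1, 0, 0, 0, 0.007, 0.06, 0, -1, 0, 0, 0, 0.007, 0.06, 0, -1, 0, 0, 0, 0.007, 0.06, 0, -1, 0, 0, 0, 0.007, 0.06, 0, -1, 0, 0, 0, 0.007, 0.06, 0, -1, 0, 0, 0, 0.007, 0.06, 0, -1, 0, 0, 0, 0.006, 0.055, 0, -1]}}

```text
clock: 33.17
eef_pos: [594.1, -268.2, 237.2]
tool_rot: [-3.141, -0.0, 0.001]
force: [1.0, 0.2, -0.4]
width: 85.8
gripper_force: 0.0
```

Request:
{"op": "carry_out", "data": {"deltas": [0, 0, 0, 0.006, 0.055, 0, -1, 0, 0, 0, 0.004, 0.036, 0, -1, 0, 0, 0, 0, 0, 0, -1, 0, 0, 0, 0, 0, 0, -1, 0, 0, 0, 0, 0, 0, -1]}}

```text
clock: 33.8
eef_pos: [604.9, -355.1, 237.2]
tool_rot: [-3.14, -0.0, 0.004]
force: [-0.0, 0.1, -0.4]
width: 85.1
gripper_force: 0.0
```

```bash
python3 - <<'E'
from h import *
im=ctrl.get_image("top"); s=ctrl.read_state(); p=s["eef_pos"]; print(s["clock"],p,s["tool_rot"],s["width"])
cv2.imwrite("pics/t2.png",cv2.resize(im[140:320,100:420,::-1],None,fx=2.5,fy=2.5,interpolation=cv2.INTER_CUBIC))
E
```

```text
33.85 [ 604.91908584 -355.28327024  237.29048267] [-3.14046245e+00 -2.28968021e-04  3.81340197e-03] 85.76241628768466
```

View pics/t2.png

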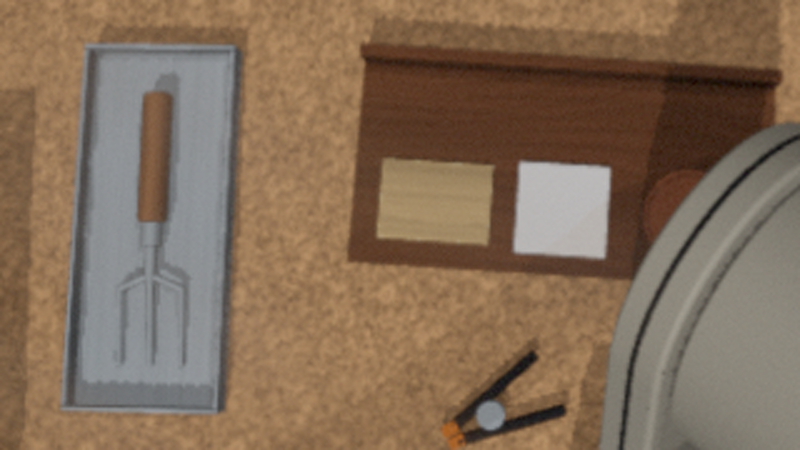

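The fork lies flat and centred in the tray: handle top at crop (156,92), tines to (152,362), tray from (85,45) to (220,410). Offcut centre is at (435,201) and tile centre at (562,209.5). I'll pick up the tin next.

```bash
python3 - <<'E'
from h import *
f=lambda p:(np.array(p,float)+.5)/2.5-.5+[100,140]
print(onz("top",f([[435.2,201.2],[562,209.5]]),10).round(1))
E
```

```text
[[509.4 106.5  10. ]
 [499.6  -4.6  10. ]]
```

Request:
{"op": "carry_out", "data": {"deltas": [0, 0, 0, -0.001, 0.002, 0.04, -1, 0, 0, 0, 0, 0, 0.05, -1, 0, 0, 0, 0, 0, 0.05, -1, 0, 0, 0, 0, 0, 0.033, -1, 0, 0, 0, 0, 0, 0, -1, 0, 0, 0, 0, 0, 0, 1, 0, 0, 0, 0, 0, 0, 1, 0, 0, 0, 0, 0, 0, 1, 0, 0, 0, 0, 0, 0, 1, 0, 0, 0, 0, 0, 0, 1]}}

```text
clock: 35.1
eef_pos: [604.9, -359.9, 67.1]
tool_rot: [3.14, -0.004, 0.002]
force: [-0.0, 0.6, 7.0]
width: 60.7
gripper_force: 65.6
```

Request:
{"op": "carry_out", "data": {"deltas": [0, 0, 0, 0, 0, -0.025, 1, 0, 0, 0, 0, 0, -0.05, 1, 0, 0, 0, -0.006, -0.03, -0.025, 1, 0, 0, 0, -0.01, -0.05, 0, 1, 0, 0, 0, -0.01, -0.05, 0, 1, 0, 0, 0, -0.01, -0.05, 0, 1, 0, 0, 0, -0.01, -0.05, 0, 1, 0, 0, 0, -0.01, -0.05, 0, 1, 0, 0, 0, -0.01, -0.05, 0, 1, 0, 0, 0, -0.01, -0.05, 0, 1, 0, 0, 0, -0.01, -0.045, 0, 1, 0, 0, 0, -0.006, -0.03, 0, 1]}}

```text
clock: 36.6
eef_pos: [509.9, 98.4, 164.8]
tool_rot: [-3.14, -0.0, 0.004]
force: [1.3, 0.5, -2.2]
width: 60.5
gripper_force: 65.4
```

Request:
{"op": "carry_out", "data": {"deltas": [0, 0, 0, -0.0015, -0.011, 0, 1, 0, 0, 0, 0, 0, 0, 1, 0, 0, 0, 0, 0, 0.04, 1, 0, 0, 0, 0, 0, 0.04, 1, 0, 0, 0, 0, 0, 0.014, 1, 0, 0, 0, 0, 0, 0.002, 1, 0, 0, 0, 0, 0, 0, 1, 0, 0, 0, 0, 0, 0, 1]}}

```text
clock: 37.6
eef_pos: [509.9, 106.7, 69.4]
tool_rot: [-3.141, -0.002, 0.002]
force: [0.3, 1.0, -0.8]
width: 60.9
gripper_force: 65.4
```

Request:
{"op": "carry_out", "data": {"deltas": [0, 0, 0, 0.001, 0, 0.0025, 1, 0, 0, 0, 0, 0, 0.0015, 1, 0, 0, 0, 0, 0, 0.0005, 1, 0, 0, 0, 0, 0, 0, 1]}}

```text
clock: 38.1
eef_pos: [510.6, 106.9, 65.0]
tool_rot: [-3.14, -0.001, 0.002]
force: [-1.7, 0.4, 10.3]
width: 60.1
gripper_force: 66.5
```

Request:
{"op": "carry_out", "data": {"deltas": [0, 0, 0, 0, 0, 0, -1, 0, 0, 0, 0, 0, 0, -1, 0, 0, 0, 0, 0, 0, -1, 0, 0, 0, 0, 0, -0.045, -1, 0, 0, 0, 0, 0, -0.06, -1, 0, 0, 0, 0, 0, -0.06, -1, 0, 0, 0, -0.009, 0.03, -0.01, -1, 0, 0, 0, -0.015, 0.055, 0, -1, 0, 0, 0, -0.015, 0.055, 0, -1, 0, 0, 0, -0.015, 0.055, 0, -1, 0, 0, 0, -0.015, 0.055, 0, -1, 0, 0, 0, -0.015, 0.055, 0, -1]}}

```text
clock: 39.6
eef_pos: [425.8, -200.0, 238.8]
tool_rot: [-3.141, -0.0, 0.002]
force: [1.8, 0.2, -0.2]
width: 85.1
gripper_force: 0.0
```

Request:
{"op": "carry_out", "data": {"deltas": [0, 0, 0, -0.015, 0.055, 0, -1, 0, 0, 0, -0.015, 0.055, 0, -1, 0, 0, 0, -0.011, 0.035, 0, -1, 0, 0, 0, 0, 0, 0, -1, 0, 0, 0, 0, 0, 0, -1, 0, 0, 0, 0, 0, 0, -1]}}

```text
clock: 40.35
eef_pos: [386.4, -342.0, 238.5]
tool_rot: [-3.14, 0.0, 0.004]
force: [0.0, 0.2, -0.7]
width: 85.5
gripper_force: 0.0
```

Request:
{"op": "carry_out", "data": {"deltas": [0, 0, 0, -0.001, 0.001, 0.04, -1, 0, 0, 0, 0, 0, 0.034, -1, 0, 0, 0, 0, 0, 0.01, -1, 0, 0, 0, 0, 0, 0, -1, 0, 0, 0, 0, 0, 0, 1, 0, 0, 0, 0, 0, 0, 1, 0, 0, 0, 0, 0, 0, 1, 0, 0, 0, 0, 0, 0, 1, 0, 0, 0, 0, 0, 0, 1, 0, 0, 0, 0, 0, 0, 1]}}

```text
clock: 41.6
eef_pos: [384.9, -344.4, 155.4]
tool_rot: [-3.141, -0.001, 0.002]
force: [-0.0, 1.8, 5.9]
width: 23.2
gripper_force: 58.8
```

Request:
{"op": "carry_out", "data": {"deltas": [0, 0, 0, 0, 0, -0.025, 1, 0, 0, 0, 0, 0, -0.045, 1, 0, 0, 0, 0.008, -0.025, 0, 1, 0, 0, 0, 0.015, -0.045, 0, 1, 0, 0, 0, 0.016, -0.046, 0, 1, 0, 0, 0, 0.016, -0.047, 0, 1, 0, 0, 0, 0.016, -0.047, 0, 1, 0, 0, 0, 0.016, -0.047, 0, 1, 0, 0, 0, 0.015, -0.045, 0, 1, 0, 0, 0, 0.009, -0.025, 0, 1, 0, 0, 0, 0.0045, -0.013, 0, 1, 0, 0, 0, 0, 0, 0, 1]}}

```text
clock: 43.1
eef_pos: [499.5, -4.2, 224.6]
tool_rot: [3.141, 0.001, 0.003]
force: [0.1, -0.7, -2.4]
width: 23.1
gripper_force: 59.5
```

Request:
{"op": "carry_out", "data": {"deltas": [0, 0, 0, 0, 0, 0, 1, 0, 0, 0, 0, 0, 0.03, 1, 0, 0, 0, 0, 0, 0.027, 1, 0, 0, 0, 0, 0, 0.01, 1, 0, 0, 0, 0, 0, 0.002, 1, 0, 0, 0, 0, 0, 0, 1, 0, 0, 0, 0, 0, 0, 1]}}

```text
clock: 43.98
eef_pos: [500.3, -4.5, 156.6]
tool_rot: [-3.141, -0.002, 0.002]
force: [0.3, 0.3, -2.4]
width: 23.1
gripper_force: 59.4
```

Request:
{"op": "carry_out", "data": {"deltas": [0, 0, 0, 0, 0, 0.002, 1, 0, 0, 0, 0, 0, 0.001, 1, 0, 0, 0, 0, 0, 0.0005, 1, 0, 0, 0, 0, 0, 0, 1]}}

```text
clock: 44.48
eef_pos: [500.2, -4.2, 153.4]
tool_rot: [-3.141, -0.001, 0.002]
force: [-2.3, 1.0, 7.9]
width: 22.7
gripper_force: 61.1
```

Request:
{"op": "carry_out", "data": {"deltas": [0, 0, 0, 0, 0, 0, -1, 0, 0, 0, 0, 0, 0, -1, 0, 0, 0, 0, 0, 0, -1, 0, 0, 0, 0, 0, -0.035, -1, 0, 0, 0, 0, 0, -0.05, -1, 0, 0, 0, 0, 0.035, 0, -1, 0, 0, 0, 0, 0.055, 0, -1, 0, 0, 0, -0.001, 0.06, 0, -1, 0, 0, 0, -0.001, 0.06, 0, -1, 0, 0, 0, -0.001, 0.06, 0, -1, 0, 0, 0, -0.001, 0.05, 0, -1, 0, 0, 0, 0, 0.026, 0, -1]}}

```text
clock: 45.98
eef_pos: [494.9, -354.0, 237.2]
tool_rot: [3.14, 0.001, -0.002]
force: [0.6, 0.4, 0.1]
width: 85.3
gripper_force: 0.0
```

Request:
{"op": "carry_out", "data": {"deltas": [0, 0, 0, 0, 0, 0, -1, 0, 0, 0, 0, 0, 0, -1, 0, 0, 0, 0, 0, 0, -1]}}

```text
clock: 46.35
eef_pos: [496.8, -348.5, 237.1]
tool_rot: [-3.14, 0.0, 0.004]
force: [0.7, 0.3, -0.4]
width: 85.3
gripper_force: 0.0
```

Request:
{"op": "carry_out", "data": {"deltas": [0, 0, 0, -0.0005, 0.001, 0.04, -1, 0, 0, 0, 0, 0, 0.05, -1, 0, 0, 0, 0, 0, 0.05, -1, 0, 0, 0, 0, 0, 0.028, -1, 0, 0, 0, 0, 0, 0, -1, 0, 0, 0, 0, 0, 0, 1, 0, 0, 0, 0, 0, 0, 1, 0, 0, 0, 0, 0, 0, 1, 0, 0, 0, 0, 0, 0, 1, 0, 0, 0, 0, 0, 0, 1]}}

```text
clock: 47.6
eef_pos: [497.0, -351.6, 71.4]
tool_rot: [3.141, -0.003, 0.002]
force: [0.4, 1.1, 7.5]
width: 64.2
gripper_force: 66.1
```

Request:
{"op": "carry_out", "data": {"deltas": [0, 0, 0, 0, 0, -0.03, 1, 0, 0, 0, 0, 0, -0.05, 1, 0, 0, 0, -0.001, -0.025, 0, 1, 0, 0, 0, -0.001, -0.042, 0, 1, 0, 0, 0, -0.001, -0.045, 0, 1, 0, 0, 0, -0.001, -0.045, 0, 1, 0, 0, 0, -0.001, -0.04, 0, 1, 0, 0, 0, 0, -0.025, 0, 1, 0, 0, 0, 0, -0.013, 0, 1, 0, 0, 0, 0, 0, 0, 1, 0, 0, 0, 0, 0, 0, 1, 0, 0, 0, 0, 0, 0, 1]}}

```text
clock: 49.1
eef_pos: [490.3, -117.8, 149.4]
tool_rot: [3.141, -0.0, -0.0]
force: [0.7, 0.1, -0.8]
width: 64.2
gripper_force: 66.5
```

Request:
{"op": "carry_out", "data": {"deltas": [0, 0, 0, 0, 0, 0.035, 1, 0, 0, 0, 0, 0, 0.03, 1, 0, 0, 0, 0, 0, 0.01, 1, 0, 0, 0, 0, 0, 0.003, 1, 0, 0, 0, 0, 0, 0, 1, 0, 0, 0, 0, 0, 0, 1]}}

```text
clock: 49.85
eef_pos: [491.0, -116.6, 72.1]
tool_rot: [3.141, -0.002, 0.002]
force: [0.4, 0.9, -0.9]
width: 64.1
gripper_force: 66.5
```

Request:
{"op": "carry_out", "data": {"deltas": [0, 0, 0, 0.0005, 0, 0.0015, 1, 0, 0, 0, 0, 0, 0.001, 1, 0, 0, 0, 0, 0, 0.0005, 1, 0, 0, 0, 0, 0, 0, 1]}}

```text
clock: 50.35
eef_pos: [491.5, -116.3, 69.4]
tool_rot: [-3.141, -0.002, 0.002]
force: [-1.7, 1.3, 9.3]
width: 64.1
gripper_force: 67.5
```

Request:
{"op": "carry_out", "data": {"deltas": [0, 0, 0, 0, 0, 0, -1, 0, 0, 0, 0, 0, 0, -1, 0, 0, 0, 0, 0, 0, -1, 0, 0, 0, 0, 0, -0.04, -1, 0, 0, 0, 0, 0, -0.06, -1, 0, 0, 0, 0, 0, -0.06, -1, 0, 0, 0, 0, 0.05, -0.01, -1, 0, 0, 0, 0, 0.06, 0, -1, 0, 0, 0, 0, 0.06, 0, -1, 0, 0, 0, 0, 0.06, 0, -1, 0, 0, 0, 0, 0.06, 0, -1, 0, 0, 0, 0, 0.03, 0, -1]}}

```text
clock: 51.85
eef_pos: [489.6, -440.3, 238.0]
tool_rot: [3.14, 0.001, -0.002]
force: [-0.9, 0.3, 0.3]
width: 85.4
gripper_force: 0.0
```

Request:
{"op": "carry_out", "data": {"deltas": [0, 0, 0, 0, 0.03, 0, -1, 0, 0, 0, 0, 0.03, 0, -1, 0, 0, 0, 0, 0, 0, -1, 0, 0, 0, 0, 0, 0, -1, 0, 0, 0, 0, 0, 0, -1]}}

```text
clock: 52.48
eef_pos: [492.1, -495.0, 238.1]
tool_rot: [-3.14, -0.0, 0.003]
force: [1.0, 0.3, 0.0]
width: 85.3
gripper_force: 0.0
```

```bash
python3 - <<'E'
from h import *
a=ctrl.get_image("top")[150:262,232:422,::-1]; b=ctrl.get_image("scene")[130:295,255:455,::-1]; print(ctrl.read_state()["clock"])
cv2.imwrite("pics/t3.png",cv2.resize(a,None,fx=4,fy=4,interpolation=cv2.INTER_CUBIC))
cv2.imwrite("pics/s4.png",cv2.resize(b,None,fx=3.6,fy=3.6,interpolation=cv2.INTER_CUBIC))
E
```

```text
52.575
```

View pics/t3.png

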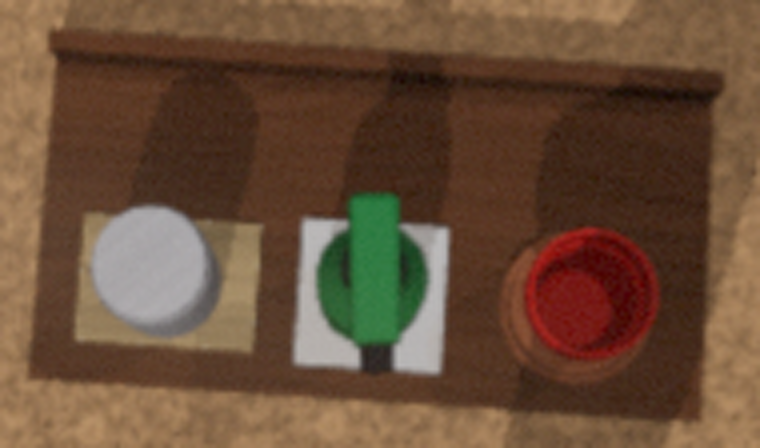

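View pics/s4.png

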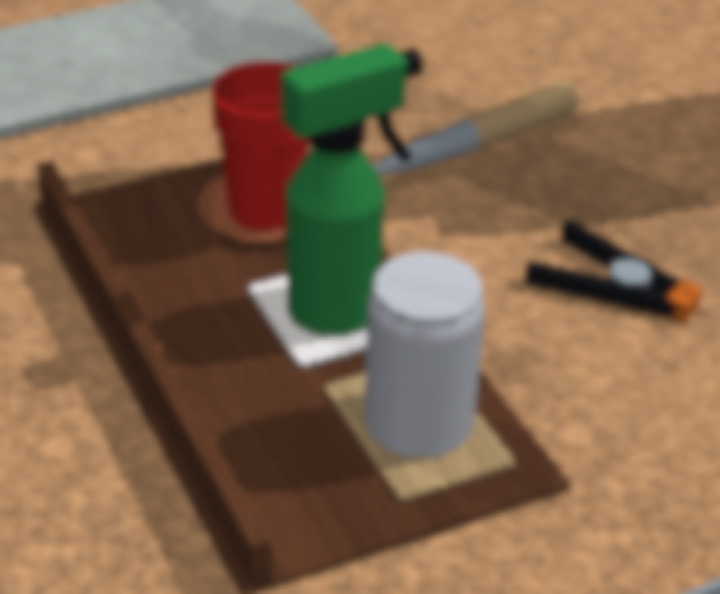

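All three stand upright and centred. The tin top is at crop (154,269), the sprayer head at (375,270) and the pot rim at (592,293), all within about 3 mm of the base centres. I'll hand it in.

```bash
python3 -c "
from cell import ctrl
print(ctrl.finish_job())"
```

```text
the job is handed in; nothing more can be done
None
```

I handed the job in at about 53 s of the 139 s allowed: the last pictures show the fork flat and lengthwise in the tray, and the pot, sprayer and tin upright and within about 3 mm of their base centres. The hand-in returned no verdict.

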